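# Lock the suction grab bar on the niche ledge

### The job

The white suction grab bar on the ledge of the shower niche is not locked: the blue lever on each of its two cups is still up. With your fingertips, push each lever over until it snaps down flat on its cup. Do not lift the bar, and leave the toiletries around it where they stand.

Things in the scene. Friction and masses are not known exactly. Their poses are not given: they have to be found in the camera images.
- bar_centre (a point): Centre of the underside of the white suction grab bar, 370 mm long, 92 mm tall, which clings lightly to the ledge. Frame: y along the bar, z up. Two cups of 100 mm diameter (covers 28 mm high) centred 125 mm either side along y, a blue locking lever on each. The arched grip between them, 32 mm thick, is 92 mm high in the middle and comes down at 80 to 108 mm from the centre.
- grab_bar (a joint): How far the whole grab bar has been lifted off the ledge (m): 0 = standing on it, as it should. It cannot slide sideways; about 15 N upward pulls it off.
- lever_a (a joint): Angle of lever_a (rad): 0 = shut, flat on its cup (locked); 1.1 = fully up (unlocked), leaning 27 degrees outboard of vertical. Bistable: a spring drives it away from the dead centre at 0.55 rad to either stop with up to 0.23 N m (5 N at 45 mm from the hinge). Below about 0.5 rad it snaps shut by itself.
- lever_a_hinge (a point): Hinge of lever_a: a point fixed to the bar, on its local +y side, 122 mm from the bar's centre and 34 mm above its underside. The hinge axis is level, along the bar's local x; the lever reaches outboard (+y) from it. Push the inboard face of the raised lever, near its end, outboard and down in an arc round the hinge; straight down on the very end may bind.
- lever_a_end (a point): Middle of the free end of lever_a, on its upper face. The lever is a blue plate 40 mm wide (along the bar's x), 6 mm thick, reaching 60 mm from its hinge; z here is square to the face, which looks up when shut, and inboard and up when raised. Height above the ledge: about 89 mm raised, 37 mm shut.
- lever_b (a joint): Angle of lever_b (rad): 0 = shut, flat on its cup (locked); 1.1 = fully up (unlocked), leaning 27 degrees outboard of vertical. Bistable: a spring drives it away from the dead centre at 0.55 rad to either stop with up to 0.23 N m (5 N at 45 mm from the hinge). Below about 0.5 rad it snaps shut by itself.
- lever_b_hinge (a point): Hinge of lever_b: a point fixed to the bar, on its local -y side, 122 mm from the bar's centre and 34 mm above its underside. The hinge axis is level, along the bar's local x; the lever reaches outboard (-y) from it. Push the inboard face of the raised lever, near its end, outboard and down in an arc round the hinge; straight down on the very end may bind.
- lever_b_end (a point): Middle of the free end of lever_b, on its upper face. The lever is a blue plate 40 mm wide (along the bar's x), 6 mm thick, reaching 60 mm from its hinge; z here is square to the face, which looks up when shut, and inboard and up when raised. Height above the ledge: about 89 mm raised, 37 mm shut.
- soap_dish: White ceramic soap dish with a cream soap bar in it, 130 x 90 x 31 mm; loose bystander, to be left where it stands. Origin: centre of its underside.
- shampoo: Closed teal shampoo bottle with white cap, 66 mm diameter, 190 mm tall; loose bystander, to be left where it stands. Origin: centre of its underside.
- pumice: Grey pumice stone, 52 x 85 x 34 mm; loose bystander, to be left where it stands. Origin: centre of its underside.
- nail_brush: Stainless steel nail brush, bristles down, 36 x 92 mm, 44 mm tall with its loop handle; loose bystander, to be left where it stands. Origin: centre of its underside.
- tumbler: Orange plastic tumbler, 72 mm diameter, 100 mm tall; loose bystander, to be left where it stands. Origin: centre of its underside.
- cream_jar: Amber cream jar with metal lid, 72 mm diameter, 62 mm tall; loose bystander, to be left where it stands. Origin: centre of its underside.

How it is judged:
At the end, for the whole second after the job is handed in: Both levers lie flat (within 0.08 rad of shut), the grab bar stands on the ledge (lifted less than 3 mm), and every toiletry is upright within 15 mm of where it stood (value of joint each of lever_a, lever_b below 0.08 rad and value of joint grab_bar below 0.003 m and distance of each of soap_dish, shampoo, pumice, nail_brush, tumbler, cream_jar from where it was at the start of the episode below 0.015 m and angle between each of soap_dish, shampoo, pumice, nail_brush, tumbler, cream_jar's own z axis and vertical below 0.1 rad); the robot touches nothing.
It fails at once if the grab bar is lifted off the ledge by more than 5 mm (value of joint grab_bar above 0.005 m).
It fails at once if a toiletry is lifted, shifted more than 15 mm or knocked over (distance of any of soap_dish, shampoo, pumice, nail_brush, tumbler, cream_jar from where it was at the start of the episode above 0.015 m or angle between any of soap_dish, shampoo, pumice, nail_brush, tumbler, cream_jar's own z axis and vertical above 0.3 rad).
It also fails if it takes over 38 s, if anything falls off the work surface, if the arm or the gripper's body presses on something with over 40 N, if the wrist force passes 120 N, or if a joint passes its speed limit or range.

### The arm

A 6-joint arm with a two-finger parallel gripper is mounted at the origin on the work surface. World frame = base frame: x ahead of the robot, y to its left, z up, the work surface at z = 0. Lengths are in m, angles in rad, forces in N, time in s.
With the tool pointing down it reaches from about 0.4 to 0.825 m from the base axis. Payload 7 kg.
Tool frame: the origin (TCP) lies midway between the tips of the shut fingers; the grasp point (between the pads) lies arm.hold_point_z behind it (arm.hold_point_z is the distance from the TCP to the grasp point, in m); z points along the fingers, y is the line along which they close (so a half turn about z gives the same grasp; the last joint's range is limited). The gripper opens to 88 mm and grips with 3 to 60 N. Pads are 19 mm wide; open, the fingers measure 130 mm over their backs; the gripper's body (78 mm by 193 mm) begins 47 mm behind the grasp point.
Start: joints at [-1.018, 0.359, 0.012, 0, -1.224, -0.288], TCP at [0.177, -0.651, 0.227] pointing down, gripper open.
Joint ranges: [-3.07, 3.07], [-1.43, 2.12], [-1.02, 1.25], [-3.03, 1.67], [-3.05, -0], [-3.03, 3.03]. Speed limits (rad/s): [2.39, 2.39, 3.01, 3.14, 3.14, 3.14].

### API

Orientations are given as [roll, pitch, yaw] about the fixed x, y, z axes, in that order (R = Rz(yaw) Ry(pitch) Rx(roll)).
In Python, from station import arm gives the robot as it stands.
- The arm moves only by the shell command python3 -m crank 'ROWS' [OPENING] [FORCE]. ROWS is JSON, a list that holds one entry, the list of rows, each a list of 4 numbers: the shift along the tool's x, y, z in units of 25 mm (1.0 is 25 mm), then the turn about the tool's z in units of 5 degrees (1.0 is 5 degrees). A call has 1 to 12 rows; each row is the pose to reach, as a shift and turn from the pose commanded when the call began, along the tool's axes at that moment; what a row does not reach only later rows make up. A row lasts 1/8 s, in which the tool goes at most 62.5 mm and 10.7 degrees, less where a joint would pass 70% of its speed; a pose out of reach is approached as far as the arm can. A call with a gripper value outside its range is refused whole. OPENING is the closure, from 0 (fully open) to 1 (shut), set as the call begins (- or left out, the last holds). The fingers move at their own pace and stop on an object; FORCE is the grip in N (left out, the last holds). Time passes only in rows, so rows that repeat a pose let the fingers close. It gives the time, the measured TCP pose, the force, the opening and the grip force at its end, in the units of the state.
- arm.get_state(): the state, without advancing time (a new reading comes with each control period).
- arm.grab_frame(name): name is "side" or "top"; returns (picture, depth): 420x560x3 uint8, red, green, blue; 420x560 float32, m along the optical axis (not along the pixel's ray), 0 where there is no reading.
- arm.get_calibration(name): a dict with "mtx" (3x3 intrinsics, pixels), "k1" (the pictures are not rectified: a ray, as slopes to the right and down, at radius r is drawn at 1 + k1 r^2 times it, then the intrinsics apply), "R" (3x3) and "t" (3): a world point X has camera coordinates R X + t. Camera axes: x right, y down, z forward; pixel columns grow to the right and rows downward; lengths in m; the calibration is good to about 2 mm. A picture is of the moment at which its call begins. get_calibration takes no time and is no camera call.
- arm.job_done(): hands the job in; it is judged then, once.
Trained networks look in the newest picture that a camera, given by its name, has taken for a name from the list of things; names that differ only in an ending like _2 or _b are one class to them, and where a whole thing is asked for, a point or a joint stands for the part that bears it (a point fixed in the world has none). Each returns a list of dicts, best first, with "score" (0 to 1); they miss things now and then, are a little off and sometimes report something else, mostly with a low value. They report only what shows in the picture. A call takes as long as a camera call.
- arm.recognise(thing, camera): "extent" ([left, top, width, height] in pixels, round what is visible of it).
- arm.trace(thing, camera): "mask" (420x560 bool, what is visible of it) and "extent" ([left, top, width, height] in pixels, round what is visible of it).
The state is a dict: "t": time; "q": joint angles; "qd": joint speeds; "joint_efforts": joint torques, N m; "eef_pos": TCP position; "ee_rot": TCP orientation; "force": force on the tool from outside, world axes, zero at the start; "moment": the same for the moment, N m; "width": finger opening in m; "gripper_force": force on a finger pad.
Only numpy, scipy, OpenCV 4.12 (cv2) and the standard library are available. Lean on these libraries where they do the work, as an engineer would, in place of code of your own. Each camera call takes 0.05 s, during which the arm holds its last target. There are 200 camera calls.

## Working session

There is one attempt and no reset: what is moved stays moved. The work goes in short steps, Python scripts to look and compute and a shell command to move; the robot and the scene stay as the last step left them, time stands still between calls to the robot, and variables do not carry over. Pictures are saved under pics/ and viewed, at most 10 in all, crops included, and the job is handed in when it is done.

```bash
mkdir -p pics; cat > h.py <<'E'
import numpy as np, cv2
from station import arm
def world(cam,mask,depth):
    c=arm.get_calibration(cam);K=np.array(c['mtx']);R=np.array(c['R']);t=np.array(c['t']);k=c['k1']
    v,u=np.nonzero(mask&(depth>0));z=depth[v,u]
    d=np.array([k,0,0,0,0.])
    p=cv2.undistortPoints(np.stack([u,v],1).astype(float)[:,None],K,d)[:,0]
    X=np.c_[p*z[:,None],z]
    return (X-t)@R, u, v
E
python3 - <<'E'
from h import *
s=arm.get_state();print(s['eef_pos'],s['ee_rot'],s['width'],arm.hold_point_z)
for cam in('side','top'):
    im,d=arm.grab_frame(cam);cv2.imwrite(f'pics/{cam}0.png',im[...,::-1])
    for n in ['bar_centre','lever_a_end','soap_dish','shampoo','pumice','nail_brush','tumbler','cream_jar']:
        for r in arm.trace(n,cam)[:3]:
            if r['score']<.3: continue
            W,u,v=world(cam,r['mask'],d)
            if len(W): print(cam,n,round(r['score'],2),[int(x) for x in r['extent']],len(W),'med',np.median(W,0).round(3),'lo',np.percentile(W,3,0).round(3),'hi',np.percentile(W,97,0).round(3))
E
```

```text
[ 0.17651565 -0.65100884  0.22561154] [ 3.13992629e+00 -1.18552823e-04 -2.87689498e+00] 0.08733974166175426 0.0188
side bar_centre 0.76 [210, 203, 123, 78] 2854 med [0.528 0.09  0.035] lo [ 0.454 -0.077  0.004] hi [0.595 0.226 0.093]
side lever_a_end 0.56 [217, 244, 16, 13] 79 med [0.559 0.202 0.071] lo [0.552 0.176 0.03 ] hi [0.585 0.213 0.094]
side lever_a_end 0.3 [290, 257, 35, 24] 677 med [0.407 0.081 0.033] lo [0.375 0.043 0.008] hi [0.444 0.114 0.037]
side soap_dish 0.9 [358, 174, 46, 31] 821 med [ 0.48  -0.386  0.022] lo [ 0.423 -0.454  0.003] hi [ 0.555 -0.345  0.035]
side shampoo 0.61 [267, 138, 21, 60] 1089 med [ 0.722 -0.157  0.103] lo [ 0.707 -0.192  0.012] hi [ 0.755 -0.142  0.192]
side pumice 0.85 [289, 258, 34, 19] 650 med [0.407 0.082 0.033] lo [0.375 0.048 0.009] hi [0.443 0.114 0.037]
side nail_brush 0.75 [235, 219, 29, 18] 312 med [0.643 0.052 0.029] lo [0.622 0.007 0.007] hi [0.67  0.084 0.046]
side nail_brush 0.32 [265, 137, 21, 63] 1098 med [ 0.722 -0.157  0.103] lo [ 0.707 -0.194  0.012] hi [ 0.757 -0.142  0.192]
side tumbler 0.71 [154, 295, 45, 55] 1732 med [0
[... 973 characters left out ...]
[0.45  0.11  0.038]
top nail_brush 0.66 [239, 179, 39, 23] 520 med [0.643 0.042 0.029] lo [0.618 0.002 0.025] hi [0.67  0.084 0.046]
top tumbler 0.62 [86, 253, 41, 28] 1059 med [0.466 0.422 0.063] lo [0.436 0.373 0.005] hi [0.495 0.438 0.102]
top tumbler 0.47 [185, 203, 135, 67] 3384 med [0.53  0.055 0.043] lo [ 0.458 -0.088  0.004] hi [0.603 0.21  0.094]
top cream_jar 0.83 [191, 140, 28, 32] 758 med [0.726 0.174 0.062] lo [0.699 0.146 0.011] hi [0.76  0.205 0.066]
top cream_jar 0.5 [300, 244, 15, 13] 275 med [ 0.491 -0.063  0.068] lo [ 0.473 -0.081  0.037] hi [ 0.51  -0.045  0.094]
top cream_jar 0.4 [184, 208, 23, 23] 325 med [0.572 0.195 0.067] lo [0.553 0.179 0.038] hi [0.591 0.212 0.094]
```

```bash
python3 - <<'E'
from h import *
a=cv2.imread('pics/top0.png');b=cv2.imread('pics/side0.png')
o=np.vstack([cv2.resize(a[110:300,60:470],(640,297)),cv2.resize(b[120:360,130:430],(375,300)).__class__ is None or cv2.copyMakeBorder(cv2.resize(b[120:360,130:430],(375,300)),0,0,0,265,cv2.BORDER_CONSTANT)])
cv2.imwrite('pics/v.png',o)
im,d=arm.grab_frame('top')
hsv=cv2.cvtColor(im,cv2.COLOR_RGB2HSV)
m=(hsv[...,0]>100)&(hsv[...,0]<130)&(hsv[...,1]>110)
W,u,v=world('top',m,d)
C=[]
for x,y in((.572,.195),(.491,-.063)):
    k=(np.hypot(W[:,0]-x,W[:,1]-y)<.045)&(W[:,2]>.03);P=W[k];c=P.mean(0);n=np.linalg.svd(P-c)[2]
    T=P[P[:,2]>.082]
    print(len(P),u[k].mean(),v[k].mean(),'c',c.round(4),'normal',n[2].round(3),'top',T.mean(0).round(4),T.min(0).round(3),T.max(0).round(3),P[:,2].min())
    C.append(c)
dd=C[0]-C[1];print('yaw of bar y',np.degrees(np.arctan2(dd[1],dd[0])),np.hypot(*dd[:2]),(C[0]+C[1])/2)
# highest bar pts
r=arm.trace('bar_centre','top')[0];B,_,_=world('top',r['mask'],d)
k=B[:,2]>.07;print('bar',B[k].mean(0))
L,_,_=world('top',np.ones_like(m),d);k=(abs(L[:,0]-.45)<.02)&(abs(L[:,1]-.25)<.03);print('ledge',np.median(L[k],0))
E
```

```text
240 196.5875 219.93333333333334 c [0.5712 0.1928 0.0637] normal [ 0.273  0.845 -0.46 ] top [0.5754 0.2053 0.0895] [0.557 0.197 0.082] [0.592 0.214 0.095] 0.03312669446218346
192 305.4375 251.00520833333334 c [ 0.49   -0.0623  0.0664] normal [-0.265 -0.844 -0.466] top [ 0.4866 -0.0746  0.0905] [ 0.47  -0.083  0.082] [ 0.505 -0.066  0.097] 0.03726520142254655
yaw of bar y 72.35161355580911 0.2676888947698912 [0.53058752 0.06524663 0.06504204]
bar [0.53133704 0.06571564 0.08652113]
ledge [0.44987713 0.25033118 0.00179344]
```

View pics/v.png

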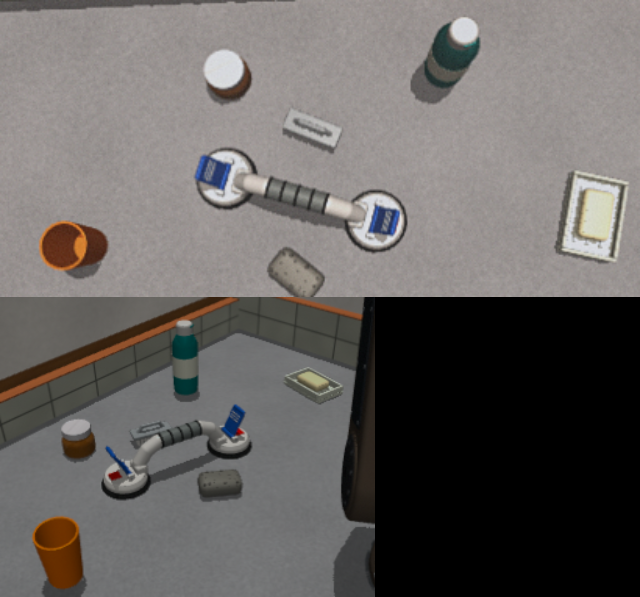

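The view shows both blue levers up, at about (197,220) and (305,251) in the top image. They agree with the measured heights (about 0.09 m), and the surroundings are clear.

```bash
cat > g.py <<'E'
from h import *
C=np.array([.531,.0654]);Y=np.radians(72.4);e=np.array([np.cos(Y),np.sin(Y)])
def units(pos,rot,tgts):
    from scipy.spatial.transform import Rotation as Q
    R=Q.from_euler('xyz',rot).as_matrix()
    for s,z,lat in tgts:
        p=np.r_[C+s*e+lat*np.array([-e[1],e[0]]),z]
        print((s,z),(R.T@(p-pos)/.025).round(2))
E
python3 - <<'E'
from g import *
units([.177,-.651,.227],[np.pi,0,-2.877],[(-.126,.15,0),(-.126,.09,0)])
E
```

```text
(-0.126, 0.15) [-18.43  19.72   3.08]
(-0.126, 0.09) [-18.43  19.72   5.48]
```

```bash
python3 -m crank '[[[-1.5,1.6,0,-1],[-3,3.2,0,-2],[-4.6,4.9,0,-3],[-6.1,6.6,0,-4],[-7.7,8.2,0.3,-5.5],[-9.2,9.9,0.6,-7],[-10.8,11.5,1,-8.5],[-12.3,13.1,1.4,-10],[-13.8,14.8,1.8,-11.4],[-15.4,16.4,2.2,-11.4],[-16.9,18.1,2.6,-11.4],[-18.4,19.7,3,-11.4]]]' 1 20
python3 - <<'E'
from g import *
s=arm.get_state();p=s['eef_pos'];print(p,s['ee_rot'],s['force'])
units(p,s['ee_rot'],[(-.126,.15,0),(-.126,.09,0)])
E
```

```text
t: 2.5
eef_pos: [0.4925, -0.0538, 0.1517]
ee_rot: [-3.141, 0.0, -1.881]
force: [0.7, 0.1, 0.7]
width: 0.0002
gripper_force: 0.0
[ 0.4924553  -0.05378476  0.15171405] [-3.14063699e+00  4.84585146e-04 -1.88135189e+00] [0.7352038  0.07324685 0.74478851]
(-0.126, 0.15) [ 0.03 -0.03  0.07]
(-0.126, 0.09) [ 0.03 -0.03  2.47]
```

```bash
python3 -m crank '[[[0,0,1,0],[0,0,2,0],[0,0,2.8,0],[0,0,2.8,0],[0,0,2.8,0]]]'
python3 - <<'E'
from h import *
a,d=arm.grab_frame('top');b,_=arm.grab_frame('side')
o=np.hstack([cv2.resize(a[190:290,250:350],(400,400)),cv2.resize(b[180:280,220:320],(400,400))])
cv2.imwrite('pics/v2.png',o[...,::-1])
E
```

```text
t: 3.12
eef_pos: [0.4923, -0.0557, 0.0824]
ee_rot: [-3.141, 0.0, -1.882]
force: [-0.6, 0.6, 0.3]
width: 0.0007
gripper_force: 0.0
```

View pics/v2.png

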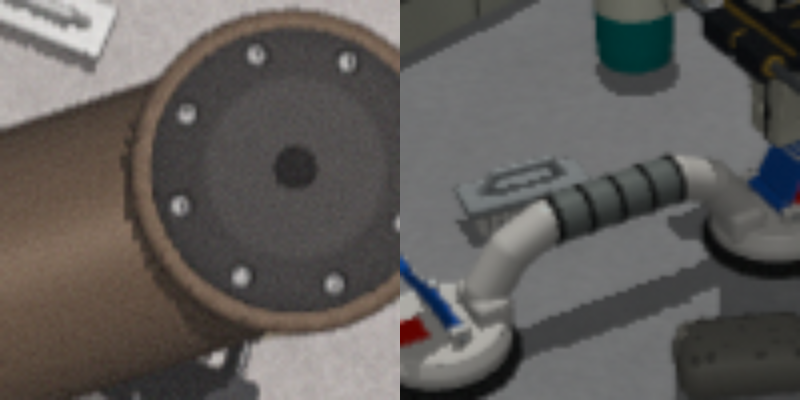

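The shut fingertips stand just inboard of lever b, with no contact force. Now I'll push it over in an arc.

```bash
python3 -m crank '[[[0.15,0.05,0.05,0],[0.3,0.05,0.1,0],[0.5,0.05,0.2,0],[0.65,0.05,0.3,0],[0.8,0.05,0.45,0],[0.95,0.05,0.6,0],[1.1,0.05,0.75,0],[1.2,0.05,0.95,0],[1.3,0.05,1.1,0],[1.4,0.05,1.25,0],[1.45,0.05,1.45,0],[1.45,0.05,1.45,0]]]'
```

```text
t: 4.72
eef_pos: [0.479, -0.09, 0.0448]
ee_rot: [3.141, -0.0, -1.882]
force: [0.4, -0.3, -0.4]
width: 0.0004
gripper_force: 0.0
```

```bash
python3 -m crank '[[[0,0,-1.5,0],[0,0,-3,0],[0,0,-4.2,0],[-2,0,-4.2,0],[-4,0,-4.2,0],[-6,0,-4.2,0],[-8,0,-4.2,0],[-10,0,-4.2,0],[-11.6,0,-4.2,0],[-11.6,0,-4.2,0],[-11.6,0,-4.2,0]]]'
python3 - <<'E'
from g import *
s=arm.get_state();p=s['eef_pos']
units(p,s['ee_rot'],[(.126,.15,0),(.127,.082,0)])
b,_=arm.grab_frame('side');a,_=arm.grab_frame('top')
o=np.hstack([cv2.resize(a[190:290,250:350],(400,400)),cv2.resize(b[180:300,200:320],(400,400))])
cv2.imwrite('pics/v3.png',o[...,::-1])
E
```

```text
t: 6.1
eef_pos: [0.5678, 0.1861, 0.15]
ee_rot: [3.141, -0.001, -1.882]
force: [-0.0, 0.4, 0.7]
width: 0.0004
gripper_force: 0.0
(0.126, 0.15) [ 0.01 -0.06  0.  ]
(0.127, 0.082) [-0.03 -0.06  2.72]
```

View pics/v3.png

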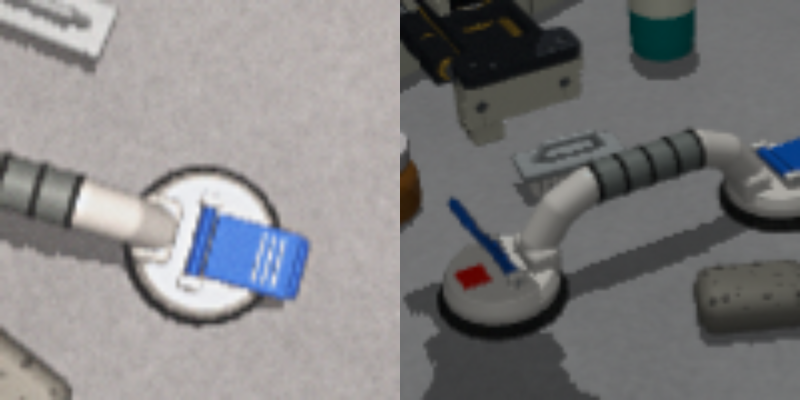

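Lever b lies flat (blue plate, left panel around (250,250)), and lever a is still up below the fingers.

```bash
python3 -m crank '[[[0,0,1,0],[0,0,2,0],[0,-0.05,2.7,0],[0,-0.05,2.7,0],[0,-0.05,2.7,0]]]' && python3 -m crank '[[[-0.15,0,0.05,0],[-0.3,0,0.1,0],[-0.5,0,0.2,0],[-0.65,0,0.3,0],[-0.8,0,0.45,0],[-0.95,0,0.6,0],[-1.1,0,0.75,0],[-1.2,0,0.95,0],[-1.3,0,1.1,0],[-1.4,0,1.25,0],[-1.45,0,1.45,0],[-1.45,0,1.45,0]]]'
```

```text
t: 6.82
eef_pos: [0.57, 0.1859, 0.0837]
ee_rot: [-3.141, 0.001, -1.882]
force: [-1.1, -0.4, -0.1]
width: 0.0002
gripper_force: 0.0
t: 8.32
eef_pos: [0.5802, 0.2202, 0.046]
ee_rot: [3.141, -0.001, -1.882]
force: [-0.0, -1.0, -0.7]
width: 0.0006
gripper_force: 0.0
```

Retract straight up, then sideways to clear the view.

```bash
python3 -m crank '[[[0,0,-2,0],[0,0,-4,0],[0,0,-6,0],[2,0,-6,0],[4,0,-6,0],[6,0,-6,0],[8,0,-6,0],[10,0,-6,0],[12,0,-6,0],[14,0,-6,0],[16,0,-6,0],[16,0,-6,0]]]'
python3 - <<'E'
from h import *
b,_=arm.grab_frame('side');a,d=arm.grab_frame('top')
o=np.hstack([cv2.resize(a[130:290,90:350],(400,246)),cv2.resize(b[160:320,150:410],(400,246))])
cv2.imwrite('pics/v4.png',o[...,::-1])
hsv=cv2.cvtColor(a,cv2.COLOR_RGB2HSV)
m=(hsv[...,0]>100)&(hsv[...,0]<130)&(hsv[...,1]>110)
W,u,v=world('top',m,d)
for x,y in((.58,.21),(.48,-.08)):
    P=W[(np.hypot(W[:,0]-x,W[:,1]-y)<.05)&(W[:,2]>.025)]
    if len(P):print(len(P),np.percentile(P,[3,50,97],axis=0).round(3))
E
```

```text
t: 9.82
eef_pos: [0.4567, -0.1629, 0.1968]
ee_rot: [-3.141, 0.0, -1.886]
force: [0.5, 0.3, -0.4]
width: 0.0003
gripper_force: 0.0
351 [[0.554 0.177 0.035]
 [0.575 0.205 0.039]
 [0.598 0.24  0.042]]
```

View pics/v4.png

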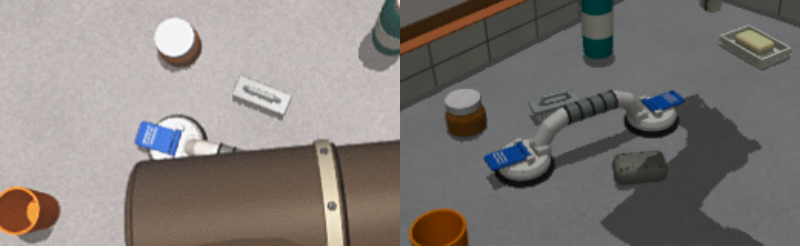

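Both levers lie flat: lever a measures 0.039 m across its plate, and lever b looks flat in both views. The toiletries haven't moved.

```bash
python3 -c "
from station import arm
print(arm.job_done())"
```

```text
the job is handed in; nothing more can be done
None
```

I pushed both levers over and they lie flat on their cups; the bar still stands on the ledge, the toiletries look unmoved in the last pictures, and the job was handed in at about 10 s with no verdict returned.

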